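# Push the vial carrier round the L-slot to the reader

### The job

On the sampler's loading plate, push the blue vial carrier with your fingertips along its L-shaped slot: away to the corner, round it, and on to the very end of the slot in front of the white reader head, so that it sits fully home there. Only push it: do not grip it, tip it or lift its pin out of the slot, and leave the two loose vials and the white holder standing where they are. Finish with the hand clear of everything.

Things in the scene. Friction and masses are not known exactly. Their poses are not given: they have to be found in the camera images.
- guide_plate: Fixed grey metal plate, 14 mm thick, covering x -100..100, y -100..125 mm in its own axes; origin on the bench at the middle of the slot's outline, z up; place and yaw vary. Slot: 14 mm wide, 10 deep, open on top. First leg runs along +x on y = -40 mm from x = -60 to the corner at x = 55; second leg along +y on x = 55 from the corner to y = 42 mm (positions of the carrier's axis).
- slot_corner (a point): Middle of the slot's corner, on the plate's top face (14 mm above the bench), plate coordinates (55, -40) mm. The pin has 2 mm of play to each side in the slot, so at the corner the carrier stops against the outer wall at plate x = 57 mm. Nothing stands on the plate's rim outside the corner.
- slot_end (a point): Point on the plate's top face where the carrier's axis stands when its pin is against the end of the slot, plate (55, 42) mm; a green line on three sides marks it. Beyond it a white fixed reader head stands on the plate (x 27..83, y 83..119 mm, its top 60 mm above the bench).
- carrier: Loose blue round puck with a white band, 44 mm in diameter, 26 high, about 150 g, with a steel pin (10 mm diameter, 8 long) below that runs in the slot. Origin on its axis at the puck's underside, which slides on the plate's top face; z up. It starts in the first half of the slot's first leg; its turn about its axis does not matter. Dry friction (about 1 N): it stays where it is left.
- carrier_mid (a point): Point on the carrier's axis, 13 mm above its underside, half-way up the puck.
- vial_cap (a point): Centre of the white cap of the amber vial (12 mm across) that is fixed in the carrier: on its axis, 42 mm above the puck's underside; the cap's top is at 46 mm.
- vial_a: Loose amber vial with a blue cap standing on the plate, 15 mm across, 46 mm high, 20 g, easily knocked over. Origin at the centre of its underside. To be left alone.
- vial_b: A second such loose vial, same size and origin. To be left alone.
- white_holder: Loose empty white puck, 34 mm across, 24 mm high, 60 g, standing on the plate. Origin at the centre of its underside. To be left alone.
There are look-alikes about, which are no part of the job. What is meant by the carrier is not yellow, and is the larger of those in its own colour.

How it is judged:
On the way, in this order (a step that is already met when the one before it is completed fails the run):
1. the carrier is pushed along the first leg into the corner (x of carrier in the frame of guide_plate above 0.0485 m and y of carrier in the frame of guide_plate below -0.025 m and z of carrier in the frame of guide_plate below 0.017 m), for 0.05 s.
2. the carrier is pushed along the second leg to the end (y of carrier in the frame of guide_plate above 0.037 m and x of carrier in the frame of guide_plate between 0.047 and 0.063 m and z of carrier in the frame of guide_plate below 0.017 m and angle between carrier's own z axis and vertical below 0.1 rad), for 0.2 s.
At the end, for the whole second after the job is handed in: The carrier stands upright and at rest with its pin in the slot, within 5 mm of the end of the second leg; the two loose vials and the white holder stand upright within 15 mm of where they were (all of step 2 and linear speed of carrier below 0.01 m/s and angle between each of vial_a, vial_b, white_holder's own z axis and vertical below 0.2 rad and distance of each of vial_a, vial_b, white_holder from where it was at the start of the episode below 0.015 m); the robot touches nothing.
It fails at once if the carrier is lifted out of its slot or off the plate (z of carrier in the frame of guide_plate above 0.019 m).
It fails at once if the carrier is tipped (angle between carrier's own z axis and vertical above 0.25 rad).
It fails at once if the carrier or its vial is gripped between the fingers instead of pushed (contact force between the fingers and carrier above 1 N and (distance between the grasp point and carrier_mid below 0.014 m or distance between the grasp point and vial_cap below 0.01 m)).
It fails at once if a loose vial or the white holder is shifted by more than 15 mm, lifted or knocked over (distance of any of vial_a, vial_b, white_holder from where it was at the start of the episode above 0.015 m or angle between any of vial_a, vial_b, white_holder's own z axis and vertical above 0.3 rad).
It also fails if it takes over 45 s, if anything falls off the work surface, if the arm or the gripper's body presses on something with over 40 N, if the wrist force passes 120 N, or if a joint passes its speed limit or range.

### The arm

A 6-joint arm with a two-finger parallel gripper is mounted at the origin on the work surface. World frame = base frame: x ahead of the robot, y to its left, z up, the work surface at z = 0. Lengths are in m, angles in rad, forces in N, time in s.
With the tool pointing down it reaches from about 0.275 to 0.775 m from the base axis. Payload 14.6 kg.
Tool frame: the origin (TCP) lies at the very end of the fingers, on their centre line; the grasp point (between the pads) lies 19 mm behind it; x points along the fingers, y is the direction in which the jaws open and shut, and the axes are right-handed (so a half turn about x gives the same grasp; the last joint's range is limited). The gripper opens to 85 mm and grips with 20 to 120 N. Pads are 22 mm wide; open, the fingers measure 114 mm over their backs; the gripper's body (76 mm by 85 mm) begins 54 mm behind the grasp point. The pads swing forward as they close: fully open they stand 13 mm farther back than shut.
Start: joints at [0.964, 0.263, -0.048, 1.259, 0, 1.415], TCP at [0.229, 0.472, 0.231] pointing down, gripper open.
Joint ranges: [-2.65, 2.65], [-0.89, 1.7], [-1.18, 1.37], [-2.13, 2.11], [-1.35, 1.29], [-3.14, 3.14]. Speed limits (rad/s): [1.89, 1.89, 2.57, 2.79, 3.14, 3.14].

### API

Orientations are given as a 3x3 rotation matrix whose columns are the frame's x, y, z axes.
In Python, from station import status, optics, ctrl, finder gives the robot as it stands. The module is installed in compiled form; this text tells all that it offers.
- The arm moves only by the tool arm_command, never from a script. Its argument "commands" is a list that holds one entry, the list of rows, each a list of 7 numbers: the opening, from -1 (shut) to 1 (fully open), then the shift along the world's x, y, z in m, then the turn, a rotation vector about the world's x, y, z in degrees. A call has 1 to 5 rows; each row is the pose to reach, as a shift and turn from the pose commanded when the call began; what a row does not reach only later rows make up. A row lasts 1/12 s, in which the tool goes at most 41.7 mm and 7.16 degrees, less where a joint would pass 70% of its speed; a pose out of reach is approached as far as the arm can. A call with a gripper value outside its range is refused whole. The fingers move at their own pace and stop on an object; "grip_force" is the grip in N (left out, the last holds). Time passes only in rows, so rows that repeat a pose let the fingers close. It gives the time, the measured TCP pose, the force and the opening at its end, in the units of the state.
- status.sense(): the state, without advancing time (a new reading comes with each control period).
- optics.get_image(name): name is "scene" or "top" or "wrist"; returns the picture (384x512x3 uint8, blue, green, red); there is no depth.
- optics.calibration(name): a dict with "fx", "fy", "cx", "cy" (pixels), "R" (3x3) and "t" (3): a world point X has camera coordinates R X + t. Camera axes: x right, y down, z forward; pixel columns grow to the right and rows downward; lengths in m; the calibration is good to about 2 mm. The wrist camera is an equidistant fisheye: a pixel r from the principal point sees the ray r / f radians off the axis. A picture is of the moment at which its call begins: read the wrist's pose just before it. calibration takes no time and is no camera call; for the wrist camera it gives the pose at the moment of the call.
- ctrl.close_job(): hands the job in, once; it reports no verdict.
Trained networks look in the newest picture that a camera, given by its name, has taken for a name from the list of things; names that differ only in an ending like _2 or _b are one class to them, and where a whole thing is asked for, a point or a joint stands for the part that bears it (a point fixed in the world has none). Each returns a list of dicts, best first, with "score" (0 to 1); they miss things now and then, are a little off and sometimes report something else, mostly with a low value. They report only what shows in the picture. A call takes as long as a camera call. They do not tell look-alikes from the thing itself.
- finder.trace(name, camera): "region" (384x512 bool, what is visible of it) and "rect" ([left, top, right, bottom] in pixels, round what is visible of it).
The state is a dict: "clock": time; "q": joint angles; "qd": joint speeds; "joint_torque": joint torques, N m; "tool_pos": TCP position; "tcp_rot": TCP orientation; "contact_force": force on the tool from outside, world axes, zero at the start; "ft_torque": the same for the moment, N m; "opening": finger opening in m.
Only numpy, scipy, OpenCV 4.12 (cv2) and the standard library are available. Lean on these libraries where they do the work, as an engineer would, in place of code of your own. Each camera call takes 0.05 s, during which the arm holds its last target. There are 200 camera calls.

## Working session

There is one attempt and no reset: what is moved stays moved. The work goes in short steps, Python scripts to look and compute and a tool call to move; the robot and the scene stay as the last step left them, time stands still between calls to the robot, and variables do not carry over. Pictures are saved under pics/ and viewed, about 8 in all and at most 12, crops included, and the job is handed in when it is done.

Besides the shell and the picture viewer there is one more tool, called after "Request:" as name(argument=value, ...) on one line, values as JSON. arm_command: Moves the arm, as the interface text tells. Its arguments: {"type":"object","properties":{"commands":{"type":"array"},"grip_force":{"type":"number"}},"required":["commands"]}

```bash
mkdir -p pics; cat > h.py <<'E'
import numpy as np, cv2
from station import status, optics, ctrl, finder
def ray(c,px,z):
    "world point on plane z for pixel (pinhole)"
    R=np.array(c["R"]);t=np.array(c["t"])
    d=R.T@np.array([(px[0]-c["cx"])/c["fx"],(px[1]-c["cy"])/c["fy"],1]);o=-R.T@t
    return o+d*(z-o[2])/d[2]
def proj(c,X):
    p=np.array(c["R"])@np.array(X)+np.array(c["t"]);return np.array([c["fx"]*p[0]/p[2]+c["cx"],c["fy"]*p[1]/p[2]+c["cy"]])
E
python3 - <<'E'
from h import *
s=status.sense();print(s["clock"],s["tool_pos"],s["opening"]);print(s["tcp_rot"])
for n in["top","scene"]:
    im=optics.get_image(n);cv2.imwrite(f"pics/{n}0.png",im)
    c=optics.calibration(n);print(n,-np.array(c["R"]).T@np.array(c["t"]),c["fx"])
    for k in["carrier","guide_plate","vial_a","white_holder","vial_cap"]:
        for d in finder.trace(k,n)[:4]:print(k,round(d["score"],2),d["rect"])
E
```

```text
0.0 [0.22905673 0.47207913 0.23081523] 0.08555717516284968
[[-6.00915218e-04  4.36601219e-01  8.99654942e-01]
 [-8.99373003e-04  8.99654505e-01 -4.36601607e-01]
 [-9.99999415e-01 -1.07148592e-03 -1.47948733e-04]]
top [0.49254925 0.05963333 0.79867545] 437.44204332021786
carrier 0.87 [202.1, 240.4, 225.3, 266.1]
carrier 0.74 [293.3, 185.5, 313.2, 204.6]
carrier 0.7 [220.4, 166.0, 245.4, 191.9]
guide_plate 0.74 [137.1, 89.9, 276.7, 219.8]
vial_a 0.46 [174.8, 185.6, 186.6, 193.8]
white_holder 0.83 [148.6, 145.0, 170.6, 169.8]
vial_cap 0.82 [291.7, 184.8, 311.6, 205.5]
vial_cap 0.82 [203.1, 241.0, 228.9, 267.2]
vial_cap 0.62 [221.6, 168.0, 245.6, 193.2]
scene [0.95289622 0.32101287 0.51661568] 376.16147942111536
carrier 0.81 [261.8, 190.3, 287.6, 225.6]
carrier 0.8 [310.0, 163.5, 333.8, 190.7]
carrier 0.61 [219.2, 167.3, 236.0, 186.1]
guide_plate 0.75 [193.3, 182.8, 370.1, 332.6]
vial_a 0.75 [318.2, 204.7, 329.7, 228.8]
vial_a 0.48 [342.9, 228.0, 351.1, 252.7]
vial_a 0.28 [194.5, 185.6, 371.6, 331.6]
white_holder 0.83 [318.5, 243.7, 339.4, 271.1]
vial_cap 0.87 [261.3, 196.2, 285.8, 222.9]
vial_cap 0.85 [305.2, 164.7, 332.2, 188.6]
vial_cap 0.68 [215.0, 168.2, 237.5, 185.7]
```

```bash
python3 -c "
import cv2
a=cv2.imread('pics/top0.png');cv2.imwrite('pics/top0b.png',cv2.resize(a,(800,600),interpolation=cv2.INTER_CUBIC))"
```

```text
(no output)
```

View pics/top0b.png

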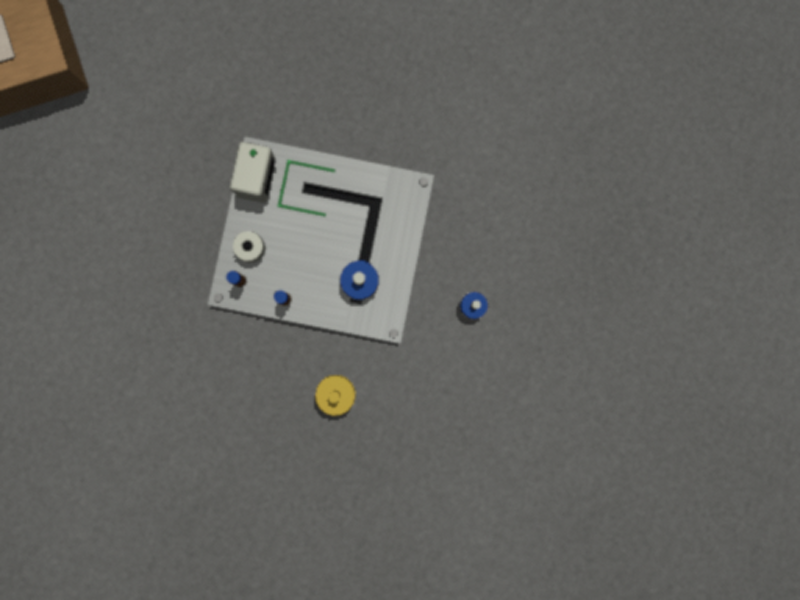

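View pics/scene0.png

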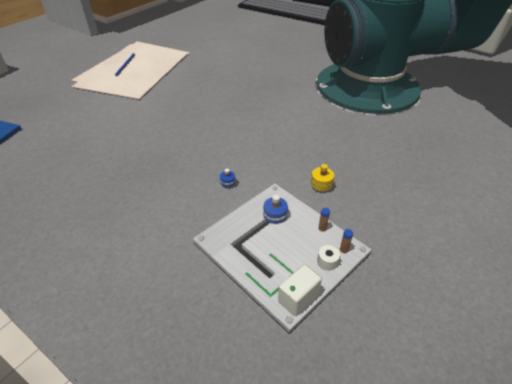

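The top picture shows the plate (in the 800x600 view) with corners near (244,138), (433,175), (401,343) and (209,305). The larger blue carrier is at (359,281), in the leg that runs up to the corner at (377,200). The slot end is at (305,187) beside the reader at (253,170). The vials are at (235,278) and (281,297), the holder is at (247,246), and the smaller blue and the yellow look-alikes stand off the plate. The scene view agrees.

```bash
python3 - <<'E'
from h import *
from scipy.optimize import least_squares
c=optics.calibration("top");im=cv2.imread("pics/top0.png");k=1/1.5625
pl=np.array([[100,125],[100,-100],[-100,-100],[-100,125]])/1e3
px=np.array([[244,138],[433,175],[401,343],[209,305]])*k
g=cv2.cvtColor(im,cv2.COLOR_BGR2GRAY)
px=cv2.cornerSubPix(g,px.astype(np.float32).reshape(-1,1,2),(4,4),(-1,-1),(3,30,.01)).reshape(-1,2)
print(px/k)
W=np.array([ray(c,p,.014) for p in px])[:,:2]
def T(v,p):
    R=np.array([[np.cos(v[2]),-np.sin(v[2])],[np.sin(v[2]),np.cos(v[2])]]);return np.asarray(p)@R.T+v[:2]
r=least_squares(lambda v:(T(v,pl)-W).ravel(),[.5,.1,-.2]);v=r.x
print("pose",v,np.degrees(v[2]),"res mm",(r.fun*1e3).round(1));np.save("pose.npy",v)
inv=lambda w:T([0,0,-v[2]],w-v[:2])*1e3
for n,p,z in[("corner",(377,200),.014),("end tip(y49)",(303,187),.014),("carrier top",(359,280),.04),("cap",(359,278.5),.060),("vialb",(281,297),.06),("viala",(234,277),.06),("holder",(247,246),.038),("yellow",(335,396),.026)]:
    w=ray(c,np.array(p)*k,z)[:2];print(n,w.round(4),inv(w).round(1))
print("carrier at plate y=-40 line; dirs x",np.cos(v[2]),np.sin(v[2]))
E
```

```text
[[239.53622 142.65411]
 [433.09537 174.65007]
 [398.56882 342.80283]
 [208.59933 304.94498]]
pose [ 0.60753561  0.10629924 -0.15989851] -9.161509991475022 res mm [ 4.3 -1.8 -0.1  2.2 -0.8 -2.2 -3.4  1.9]
corner [0.6587 0.0542] [ 58.8 -43.3]
end tip(y49) [0.6716 0.1404] [57.8 43.9]
carrier top [0.5625 0.0724] [-39.1 -40.7]
cap [0.5622 0.0721] [-39.3 -41. ]
vialb [0.5402 0.1557] [-74.4  38. ]
viala [0.5606 0.2069] [-62.4  91.9]
holder [0.5977 0.1982] [-24.4  89.2]
yellow [0.4327 0.0962] [-171.   -37.8]
carrier at plate y=-40 line; dirs x 0.9872434468901398 -0.15921801585397233
```

```bash
cat > fit.py <<'E'
from h import *
from scipy.optimize import least_squares
def T(v,p):
    R=np.array([[np.cos(v[2]),-np.sin(v[2])],[np.sin(v[2]),np.cos(v[2])]]);return np.asarray(p)@R.T+v[:2]
c=optics.calibration("top");im=cv2.imread("pics/top0.png");k=1/1.5625
g=cv2.cvtColor(im,cv2.COLOR_BGR2GRAY)
pl=np.array([[100,125],[100,-100],[-100,-100],[-100,125]])/1e3
px=np.array([[244,138],[433,175],[401,343],[209,305]])*k
# edge points: steepest gradient along normals of the four sides
P=[];S=[]
gf=cv2.GaussianBlur(g,(0,0),.8).astype(np.float32)
for i in range(4):
    a,b=px[i],px[(i+1)%4];d=(b-a)/np.linalg.norm(b-a);n=np.array([-d[1],d[0]])
    for s in np.linspace(.3 if i in(0,) else .12,.88 if i<3 else .6,25):
        o=np.linspace(-5,5,101);q=(a+s*(b-a))[None]+o[:,None]*n
        pr=cv2.remap(gf,q[:,:1].astype(np.float32),q[:,1:].astype(np.float32),cv2.INTER_LINEAR).ravel()
        P.append(ray(c,q[np.argmax(np.abs(np.gradient(pr)))],.014)[:2]);S.append(i)
P=np.array(P);S=np.array(S)
def f(v):
    q=(P-v[:2])@np.array([[np.cos(v[2]),-np.sin(v[2])],[np.sin(v[2]),np.cos(v[2])]])
    return 1e3*np.choose(S,[q[:,0]-.1,q[:,1]+.1,q[:,0]+.1,q[:,1]-.125])
r=least_squares(f,[.607,.106,-.17],loss="soft_l1");v=r.x;e=f(v)
print("pose",v,np.degrees(v[2]),[ (e[S==i].mean().round(1),e[S==i].std().round(1)) for i in range(4)]);np.save("pose.npy",v)
inv=lambda w:T([0,0,-v[2]],np.asarray(w)-v[:2])*1e3
for n,p,z in[("carrier top",(359,280),.04),("cap",(359,278.5),.060),("vialb",(281,297),.06),("viala",(234,277),.06),("holder",(247,246),.038)]:
    w=ray(c,np.array(p)*k,z)[:2];print(n,w.round(4),inv(w).round(1))
L=np.array([[-60,-47],[62,-47],[62,49],[48,49],[48,-33],[-60,-33]])/1e3
for q in(pl,L):
    cv2.polylines(im2:=(im2 if q is L else cv2.resize(im,None,fx=4,fy=4,interpolation=cv2.INTER_CUBIC)),[np.array([(proj(c,[*w,.014])+.5)*4-.5 for w in T(v,q)]).round().astype(int)],True,(0,0,255) if q is L else (255,0,255),1)
cv2.imwrite("pics/fit.png",im2[320:920,500:1150])
for n,p in[("start",(-39-46,-40)),("corner",(57-33,-40)),("side",(15,-90)),("side2",(55,-90)),("end",(55,42-37))]:print(n,T(v,np.array(p)/1e3).round(4))
E
python3 fit.py
```

```text
pose [ 0.60977223  0.10509918 -0.17742708] -10.16582301769342 [(np.float64(0.1), np.float64(0.5)), (np.float64(0.0), np.float64(0.7)), (np.float64(-0.1), np.float64(0.6)), (np.float64(-0.2), np.float64(1.2))]
carrier top [0.5625 0.0724] [-40.8 -40.5]
cap [0.5622 0.0721] [-41.  -40.9]
vialb [0.5402 0.1557] [-77.4  37.5]
viala [0.5606 0.2069] [-66.4  91.6]
holder [0.5977 0.1982] [-28.3  89.5]
start [0.519  0.0807]
corner [0.6263 0.0615]
side [0.6087 0.0139]
side2 [0.648  0.0068]
end [0.6648 0.1003]
```

View pics/fit.png

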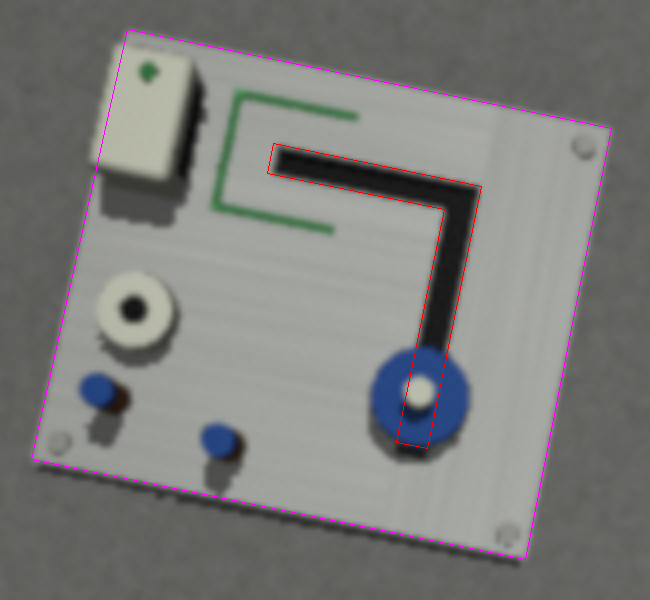

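The fit holds: all side residuals are under 0.3 mm, and the overlay lies on the plate and slot. The carrier is at plate (-41,-40), on the first leg. Next I shut the fingers, turn the tool by 15.7° to align with the plate, and go above a spot behind the carrier.

Request:
arm_command(commands=[[[-1, 0.024, -0.0325, 0, 0, 0, 5], [-1, 0.048, -0.065, 0, 0, 0, 10], [-1, 0.072, -0.0975, 0, 0, 0, 15.7], [-1, 0.096, -0.13, 0, 0, 0, 15.7], [-1, 0.12, -0.1625, 0, 0, 0, 15.7]]], grip_force=20)

```text
clock: 1.02
tool_pos: [0.3499, 0.3082, 0.2314]
tcp_rot: [[0.0, 0.176, 0.984], [0.0, 0.984, -0.176], [-1.0, 0.0, 0.0]]
contact_force: [0.8, 0.4, 1.0]
opening: 0.0252
```

Request:
arm_command(commands=[[[-1, 0.024, -0.0325, 0, 0, 0, 0], [-1, 0.048, -0.065, 0, 0, 0, 0], [-1, 0.072, -0.0975, 0, 0, 0, 0], [-1, 0.096, -0.13, 0, 0, 0, 0], [-1, 0.12, -0.1625, 0, 0, 0, 0]]])

```text
clock: 1.43
tool_pos: [0.47, 0.1454, 0.2315]
tcp_rot: [[0.0, 0.177, 0.984], [0.0, 0.984, -0.177], [-1.0, 0.0, 0.0]]
contact_force: [0.0, 1.1, -0.1]
opening: -0.0003
```

Request:
arm_command(commands=[[[-1, 0.024, -0.033, 0, 0, 0, 0], [-1, 0.049, -0.066, 0, 0, 0, 0], [-1, 0.049, -0.066, -0.035, 0, 0, 0], [-1, 0.049, -0.066, -0.07, 0, 0, 0], [-1, 0.049, -0.066, -0.1, 0, 0, 0]]])

```text
clock: 1.85
tool_pos: [0.5183, 0.0805, 0.1295]
tcp_rot: [[0.0, 0.178, 0.984], [0.0, 0.984, -0.178], [-1.0, 0.0, 0.0]]
contact_force: [0.4, -0.1, 0.1]
opening: 0.0001
```

Request:
arm_command(commands=[[[-1, 0, 0, -0.03, 0, 0, 0], [-1, 0, 0, -0.06, 0, 0, 0], [-1, 0, 0, -0.085, 0, 0, 0], [-1, 0, 0, -0.1, 0, 0, 0], [-1, 0, 0, -0.108, 0, 0, 0]]])

```text
clock: 2.27
tool_pos: [0.5172, 0.0813, 0.0214]
tcp_rot: [[-0.003, 0.177, 0.984], [0.0, 0.984, -0.177], [-1.0, -0.0, -0.003]]
contact_force: [-0.2, -1.0, -0.6]
opening: -0.0
```

```bash
python3 - <<'E'
from h import *
s=status.sense();print(s["tool_pos"],s["contact_force"])
im=optics.get_image("scene");cv2.imwrite("pics/s1.png",cv2.resize(im[150:310,170:390],None,fx=3.5,fy=3.5,interpolation=cv2.INTER_CUBIC))
E
```

```text
[0.51716473 0.08127981 0.02135542] [-0.17352406 -1.0219459  -0.59826334]
```

View pics/s1.png

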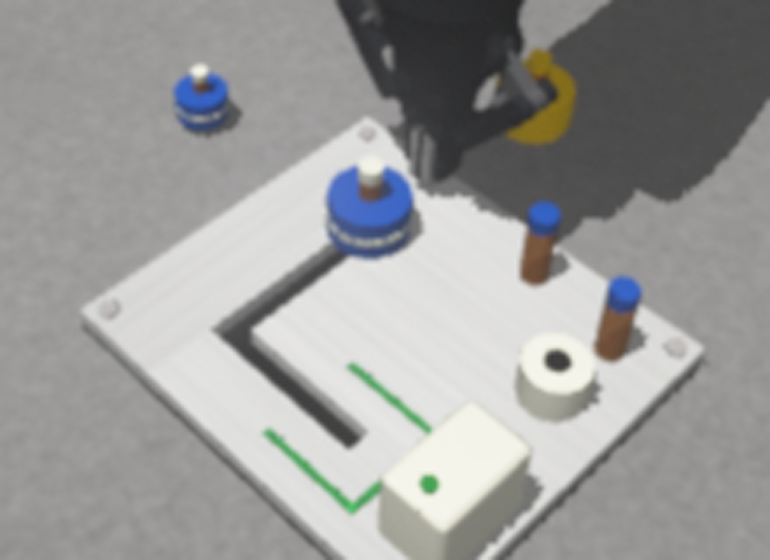

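The shut fingers stand behind the carrier, between it and the near plate edge, and everything else is still in place. The finger knuckles stick out along the jaw axis, so I'll turn the tool 90° for the second leg. Now I push along the first leg.

Request:
arm_command(commands=[[[-1, 0.0079, -0.0014, 0, 0, 0, 0], [-1, 0.0157, -0.0028, 0, 0, 0, 0], [-1, 0.0236, -0.0042, 0, 0, 0, 0], [-1, 0.0315, -0.0056, 0, 0, 0, 0], [-1, 0.0394, -0.0071, 0, 0, 0, 0]]])

```text
clock: 2.73
tool_pos: [0.559, 0.074, 0.0239]
tcp_rot: [[0.001, 0.177, 0.984], [0.0, 0.984, -0.177], [-1.0, 0.0, 0.001]]
contact_force: [-2.5, -0.7, 1.3]
opening: 0.0001
```

Request:
arm_command(commands=[[[-1, 0.0079, -0.0014, 0, 0, 0, 0], [-1, 0.0157, -0.0028, 0, 0, 0, 0], [-1, 0.0236, -0.0042, 0, 0, 0, 0], [-1, 0.0315, -0.0056, 0, 0, 0, 0], [-1, 0.0394, -0.0071, 0, 0, 0, 0]]])

```text
clock: 3.15
tool_pos: [0.5978, 0.067, 0.0233]
tcp_rot: [[-0.0, 0.177, 0.984], [0.0, 0.984, -0.177], [-1.0, 0.0, -0.0]]
contact_force: [-1.5, 0.9, 1.4]
opening: 0.0003
```

Request:
arm_command(commands=[[[-1, 0.005, -0.0009, 0, 0, 0, 0], [-1, 0.01, -0.0018, 0, 0, 0, 0], [-1, 0.015, -0.0027, 0, 0, 0, 0], [-1, 0.018, -0.0032, 0, 0, 0, 0], [-1, 0.021, -0.0037, 0, 0, 0, 0]]])

```text
clock: 3.57
tool_pos: [0.6183, 0.0634, 0.0232]
tcp_rot: [[-0.0, 0.177, 0.984], [0.0, 0.984, -0.177], [-1.0, -0.0, -0.0]]
contact_force: [-2.0, 0.5, 0.5]
opening: 0.0001
```

Request:
arm_command(commands=[[[-1, 0.002, -0.0004, 0, 0, 0, 0], [-1, 0.004, -0.0007, 0, 0, 0, 0], [-1, 0.0055, -0.001, 0, 0, 0, 0], [-1, 0.0055, -0.001, 0, 0, 0, 0]]])

```text
clock: 3.9
tool_pos: [0.6237, 0.0624, 0.0233]
tcp_rot: [[0.0, 0.177, 0.984], [-0.0, 0.984, -0.177], [-1.0, 0.0, 0.0]]
contact_force: [-0.2, -0.1, 0.3]
opening: -0.0001
```

```bash
python3 - <<'E'
from h import *
s=status.sense();v=np.load("pose.npy");R=np.array([[np.cos(v[2]),-np.sin(v[2])],[np.sin(v[2]),np.cos(v[2])]])
print("tool plate",(s["tool_pos"][:2]-v[:2])@R*1e3,s["contact_force"])
im=optics.get_image("scene");c=optics.calibration("scene")
cv2.imwrite("pics/s2.png",cv2.resize(im[150:310,170:390],None,fx=3.5,fy=3.5,interpolation=cv2.INTER_CUBIC))
E
```

```text
tool plate [ 21.29366417 -39.55965252] [-0.17991006 -0.0905154   0.34574484]
```

View pics/s2.png

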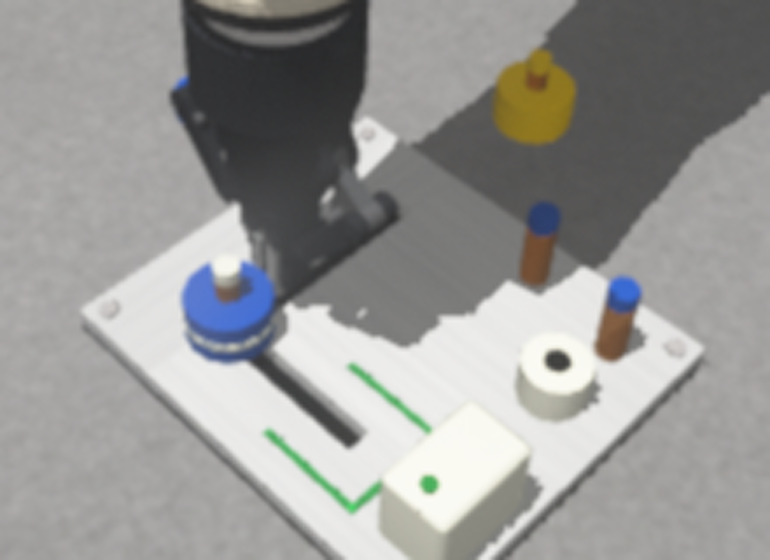

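The carrier, around (228,310), is almost at the corner with no wall force yet, so I push on gently.

Request:
arm_command(commands=[[[-1, 0.001, -0.0002, 0, 0, 0, 0], [-1, 0.002, -0.0004, 0, 0, 0, 0], [-1, 0.003, -0.0005, 0, 0, 0, 0], [-1, 0.003, -0.0005, 0, 0, 0, 0]]])

```text
clock: 4.28
tool_pos: [0.6264, 0.0619, 0.0233]
tcp_rot: [[-0.0, 0.177, 0.984], [0.0, 0.984, -0.177], [-1.0, -0.0, -0.0]]
contact_force: [-2.1, -0.9, 0.6]
opening: 0.0002
```

Request:
arm_command(commands=[[[-1, 0.001, -0.0002, 0, 0, 0, 0], [-1, 0.002, -0.0004, 0, 0, 0, 0], [-1, 0.003, -0.0005, 0, 0, 0, 0], [-1, 0.003, -0.0005, 0, 0, 0, 0]]])

```text
clock: 4.62
tool_pos: [0.6268, 0.0619, 0.023]
tcp_rot: [[-0.005, 0.176, 0.984], [0.001, 0.984, -0.176], [-1.0, -0.0, -0.005]]
contact_force: [-17.2, 3.0, 11.9]
opening: -0.0003
```

The force rose to 17 N with the tool at plate x ≈ 24.4, so the carrier is against the outer wall at x = 57. Next I back off, rise, and check the wrist joint for the 90° turn.

Request:
arm_command(commands=[[[-1, -0.012, 0.0021, 0, 0, 0, 0], [-1, -0.026, 0.0046, 0, 0, 0, 0], [-1, -0.026, 0.0046, 0.035, 0, 0, 0], [-1, -0.026, 0.0046, 0.07, 0, 0, 0], [-1, -0.026, 0.0046, 0.1, 0, 0, 0]]])

```text
clock: 5.03
tool_pos: [0.6034, 0.0661, 0.1253]
tcp_rot: [[0.001, 0.177, 0.984], [-0.0, 0.984, -0.177], [-1.0, 0.0, 0.001]]
contact_force: [1.3, -1.3, -0.2]
opening: 0.0002
```

```bash
python3 - <<'E'
from h import *
s=status.sense();print(s["q"],s["tool_pos"])
v=np.load("pose.npy");R=np.array([[np.cos(v[2]),-np.sin(v[2])],[np.sin(v[2]),np.cos(v[2])]])
for p in[(55,-88),(55,-88+102)]:print(R@(np.array(p)/1e3)+v[:2]-s["tool_pos"][:2])
E
```

```text
[-2.50723158e-02  4.49622110e-01 -5.17931257e-02  1.06877515e+00
 -8.76497956e-05  1.52575122e-01] [0.60339869 0.06606872 0.125262  ]
[ 0.04497831 -0.05729541]
[0.06298107 0.0431033 ]
```

Request:
arm_command(commands=[[[-1, 0.009, -0.0115, 0, 0, 0, -7], [-1, 0.018, -0.023, 0, 0, 0, -14], [-1, 0.027, -0.0344, 0, 0, 0, -21], [-1, 0.036, -0.046, 0, 0, 0, -28], [-1, 0.045, -0.0573, 0, 0, 0, -35]]])

```text
clock: 5.45
tool_pos: [0.6491, 0.008, 0.1234]
tcp_rot: [[0.001, 0.714, 0.7], [-0.0, 0.7, -0.714], [-1.0, 0.0, 0.001]]
contact_force: [-1.0, 0.6, 0.6]
opening: -0.0
```

Request:
arm_command(commands=[[[-1, 0, 0, 0, 0, 0, -7], [-1, 0, 0, 0, 0, 0, -14], [-1, 0, 0, 0, 0, 0, -21], [-1, 0, 0, 0, 0, 0, -28], [-1, 0, 0, 0, 0, 0, -35]]])

```text
clock: 5.87
tool_pos: [0.6487, 0.0086, 0.1233]
tcp_rot: [[0.0, 0.986, 0.164], [-0.0, 0.164, -0.986], [-1.0, 0.0, 0.0]]
contact_force: [0.3, -0.4, 0.3]
opening: -0.0004
```

Request:
arm_command(commands=[[[-1, 0, 0, 0, 0, 0, -7], [-1, 0, 0, 0, 0, 0, -14], [-1, 0, 0, 0, 0, 0, -20], [-1, 0, 0, 0, 0, 0, -20]]])

```text
clock: 6.2
tool_pos: [0.6487, 0.0087, 0.1233]
tcp_rot: [[0.0, 0.983, -0.182], [-0.0, -0.182, -0.983], [-1.0, 0.0, 0.0]]
contact_force: [0.7, 0.5, 0.8]
opening: 0.0003
```

```bash
python3 - <<'E'
from h import *
s=status.sense();print(s["q"],s["tool_pos"],s["tcp_rot"].round(3) if hasattr(s["tcp_rot"],'round') else s["tcp_rot"])
v=np.load("pose.npy");R=np.array([[np.cos(v[2]),-np.sin(v[2])],[np.sin(v[2]),np.cos(v[2])]])
print("tool plate",(s["tool_pos"][:2]-v[:2])@R*1e3)
im=optics.get_image("scene");cv2.imwrite("pics/s3.png",cv2.resize(im[150:310,170:390],None,fx=3.5,fy=3.5,interpolation=cv2.INTER_CUBIC))
E
```

```text
[-1.12080376e-01  5.19866677e-01  6.70846145e-02  1.11761318e+00
 -8.63269785e-05  1.64146952e+00] [0.64870558 0.00867475 0.12333427] [[ 0.     0.983 -0.182]
 [-0.    -0.182 -0.983]
 [-1.     0.     0.   ]]
tool plate [ 55.34081732 -88.03902494]
```

View pics/s3.png

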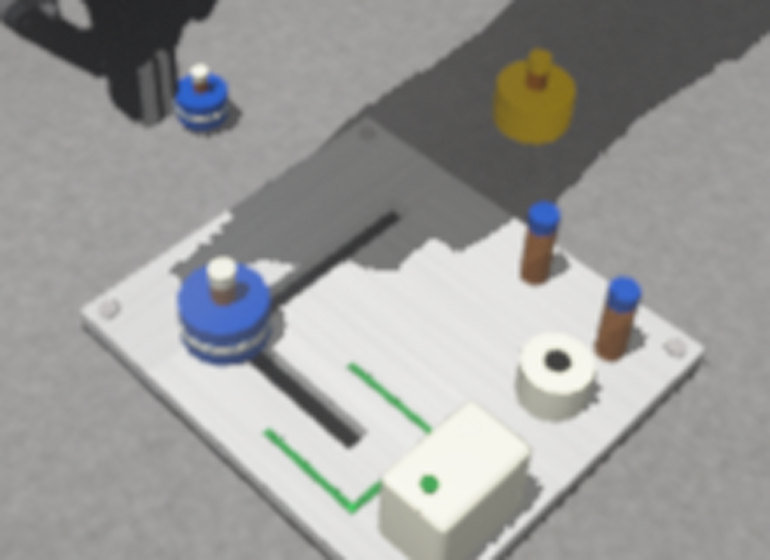

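The carrier is upright in the corner at (225,310), and the tool hovers over plate (55,-88) with a clear landing. I go down and push along plate +y.

Request:
arm_command(commands=[[[-1, 0, 0, -0.035, 0, 0, 0], [-1, 0, 0, -0.065, 0, 0, 0], [-1, 0, 0, -0.09, 0, 0, 0], [-1, 0, 0, -0.1, 0, 0, 0], [-1, 0, 0, -0.1, 0, 0, 0]]])

```text
clock: 6.67
tool_pos: [0.6473, 0.0088, 0.0213]
tcp_rot: [[-0.004, 0.985, -0.174], [0.0, -0.174, -0.985], [-1.0, -0.004, 0.0]]
contact_force: [-0.5, -0.2, -0.8]
opening: -0.0
```

Request:
arm_command(commands=[[[-1, 0.0013, 0.007, 0, 0, 0, 0], [-1, 0.0025, 0.014, 0, 0, 0, 0], [-1, 0.0037, 0.021, 0, 0, 0, 0], [-1, 0.005, 0.028, 0, 0, 0, 0], [-1, 0.0063, 0.035, 0, 0, 0, 0]]])

```text
clock: 7.08
tool_pos: [0.6554, 0.0446, 0.0243]
tcp_rot: [[0.001, 0.984, -0.176], [-0.0, -0.176, -0.984], [-1.0, 0.001, 0.0]]
contact_force: [-0.4, -0.7, 0.4]
opening: -0.0002
```

Request:
arm_command(commands=[[[-1, 0.0013, 0.007, 0, 0, 0, 0], [-1, 0.0025, 0.014, 0, 0, 0, 0], [-1, 0.0037, 0.021, 0, 0, 0, 0], [-1, 0.005, 0.028, 0, 0, 0, 0], [-1, 0.0063, 0.035, 0, 0, 0, 0]]])

```text
clock: 7.5
tool_pos: [0.6612, 0.0794, 0.0233]
tcp_rot: [[-0.0, 0.984, -0.177], [-0.0, -0.177, -0.984], [-1.0, -0.0, 0.0]]
contact_force: [0.3, -2.7, 1.4]
opening: -0.0006
```

Request:
arm_command(commands=[[[-1, 0.0009, 0.005, 0, 0, 0, 0], [-1, 0.0018, 0.01, 0, 0, 0, 0], [-1, 0.0026, 0.014, 0, 0, 0, 0], [-1, 0.003, 0.017, 0, 0, 0, 0], [-1, 0.003, 0.017, 0, 0, 0, 0]]])

```text
clock: 7.92
tool_pos: [0.6642, 0.0964, 0.0232]
tcp_rot: [[0.0, 0.984, -0.176], [0.0, -0.176, -0.984], [-1.0, -0.0, -0.0]]
contact_force: [-0.3, 0.5, 0.2]
opening: -0.0001
```

```bash
python3 - <<'E'
from h import *
s=status.sense()
v=np.load("pose.npy");R=np.array([[np.cos(v[2]),-np.sin(v[2])],[np.sin(v[2]),np.cos(v[2])]])
print("tool plate",(s["tool_pos"][:2]-v[:2])@R*1e3,s["contact_force"])
im=optics.get_image("scene");cv2.imwrite("pics/s4.png",cv2.resize(im[150:310,170:390],None,fx=3.5,fy=3.5,interpolation=cv2.INTER_CUBIC))
E
```

```text
tool plate [55.08814229  0.99217452] [-0.26908109  0.53759735  0.24424634]
```

View pics/s4.png

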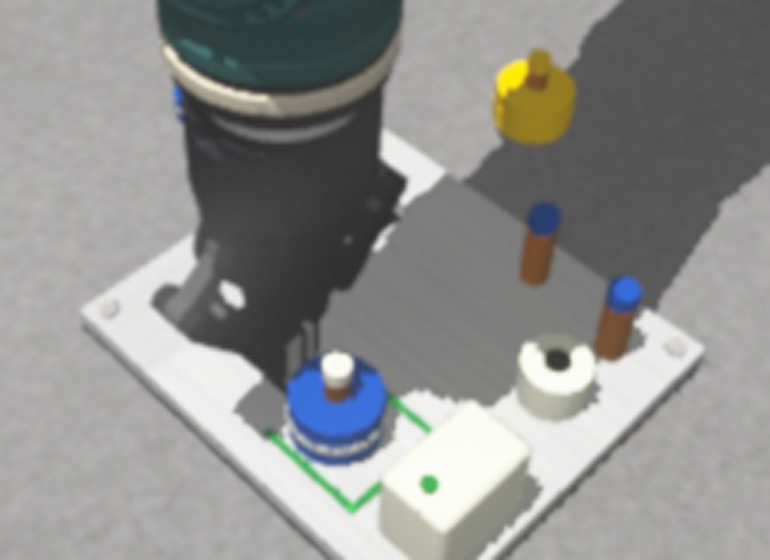

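The carrier, at (338,400), is upright and a few mm short of the end. I finish slowly, watching the force.

Request:
arm_command(commands=[[[-1, 0.0003, 0.0018, 0, 0, 0, 0], [-1, 0.0006, 0.0036, 0, 0, 0, 0], [-1, 0.0009, 0.0054, 0, 0, 0, 0], [-1, 0.0011, 0.0065, 0, 0, 0, 0], [-1, 0.0011, 0.0065, 0, 0, 0, 0]]])

```text
clock: 8.38
tool_pos: [0.6652, 0.1025, 0.0232]
tcp_rot: [[-0.0, 0.984, -0.177], [0.0, -0.177, -0.984], [-1.0, -0.0, -0.0]]
contact_force: [-0.8, 0.4, 0.3]
opening: 0.0002
```

Request:
arm_command(commands=[[[-1, 0.0002, 0.001, 0, 0, 0, 0], [-1, 0.0003, 0.0018, 0, 0, 0, 0], [-1, 0.0004, 0.0025, 0, 0, 0, 0], [-1, 0.0004, 0.0025, 0, 0, 0, 0]]])

```text
clock: 8.72
tool_pos: [0.6656, 0.1046, 0.0233]
tcp_rot: [[0.0, 0.984, -0.177], [-0.0, -0.177, -0.984], [-1.0, 0.0, 0.0]]
contact_force: [-0.2, -1.4, 0.2]
opening: -0.0002
```

Request:
arm_command(commands=[[[-1, 0.0002, 0.001, 0, 0, 0, 0], [-1, 0.0003, 0.0018, 0, 0, 0, 0], [-1, 0.0004, 0.0025, 0, 0, 0, 0], [-1, 0.0004, 0.0025, 0, 0, 0, 0]]])

```text
clock: 9.05
tool_pos: [0.6658, 0.1052, 0.0236]
tcp_rot: [[-0.0, 0.984, -0.178], [-0.004, -0.178, -0.984], [-1.0, 0.0, 0.004]]
contact_force: [-4.3, -16.6, 5.2]
opening: -0.0001
```

The wall force is 17 N at tool plate y ≈ 10. With the same 32.6 mm offset as at the corner, that puts the carrier at y ≈ 42.5, so it is home. I retreat and rise.

Request:
arm_command(commands=[[[-1, -0.0018, -0.01, 0, 0, 0, 0], [-1, -0.0053, -0.03, 0, 0, 0, 0], [-1, -0.007, -0.04, 0.03, 0, 0, 0], [-1, -0.007, -0.04, 0.07, 0, 0, 0], [-1, -0.007, -0.04, 0.11, 0, 0, 0]]])

```text
clock: 9.47
tool_pos: [0.6581, 0.0665, 0.1341]
tcp_rot: [[-0.002, 0.984, -0.178], [0.001, -0.178, -0.984], [-1.0, -0.002, -0.0]]
contact_force: [0.9, -0.4, 1.4]
opening: -0.0
```

Request:
arm_command(commands=[[[-1, 0, -0.035, 0.02, 0, 0, 0], [-1, 0, -0.07, 0.04, 0, 0, 0], [-1, 0, -0.105, 0.06, 0, 0, 0], [-1, 0, -0.14, 0.08, 0, 0, 0], [-1, 0, -0.175, 0.08, 0, 0, 0]]])

```text
clock: 9.88
tool_pos: [0.6599, -0.1097, 0.2174]
tcp_rot: [[0.005, 0.984, -0.177], [-0.001, -0.177, -0.984], [-1.0, 0.005, -0.0]]
contact_force: [1.7, -0.1, 0.4]
opening: -0.0002
```

Request:
arm_command(commands=[[[-1, 0, -0.03, 0, 0, 0, 0], [-1, 0, -0.06, 0, 0, 0, 0], [-1, 0, -0.06, 0, 0, 0, 0], [-1, 0, -0.06, 0, 0, 0, 0], [-1, 0, -0.06, 0, 0, 0, 0]]])

```text
clock: 10.3
tool_pos: [0.6589, -0.1674, 0.2132]
tcp_rot: [[-0.0, 0.984, -0.177], [0.001, -0.177, -0.984], [-1.0, -0.0, -0.001]]
contact_force: [0.5, 1.0, 0.5]
opening: 0.0002
```

```bash
python3 - <<'E'
from h import *
s=status.sense();print(s["clock"],s["tool_pos"],s["contact_force"])
v=np.load("pose.npy");R=np.array([[np.cos(v[2]),-np.sin(v[2])],[np.sin(v[2]),np.cos(v[2])]])
im=optics.get_image("top");c=optics.calibration("top")
for d in finder.trace("carrier","top")[:3]:
    r=d["rect"];print(d["score"],((ray(c,((r[0]+r[2])/2,(r[1]+r[3])/2),.03)[:2]-v[:2])@R*1e3).round(1))
# blue puck centre
hsv=cv2.cvtColor(im,cv2.COLOR_BGR2HSV);m=cv2.inRange(hsv,(100,120,50),(130,255,255))
n,l,st,ce=cv2.connectedComponentsWithStats(m)
for i in range(1,n):
    if st[i,4]>15:
        z=.06 if st[i,4]<120 else .04;print(st[i,4],((ray(c,ce[i],z)[:2]-v[:2])@R*1e3).round(1))
cv2.imwrite("pics/top5.png",cv2.resize(im[80:230,125:290],None,fx=4,fy=4,interpolation=cv2.INTER_CUBIC))
E
```

```text
10.3 [ 0.65892173 -0.16742589  0.2131784 ] [0.54490567 0.99826089 0.50481331]
0.77 [ -41.  -169.2]
0.71 [56.8 39.3]
0.65 [-169.9  -39.3]
382 [54.4 41.4]
53 [-66.7  92.3]
49 [-77.3  38.1]
182 [ -42.4 -170.7]
```

View pics/top5.png

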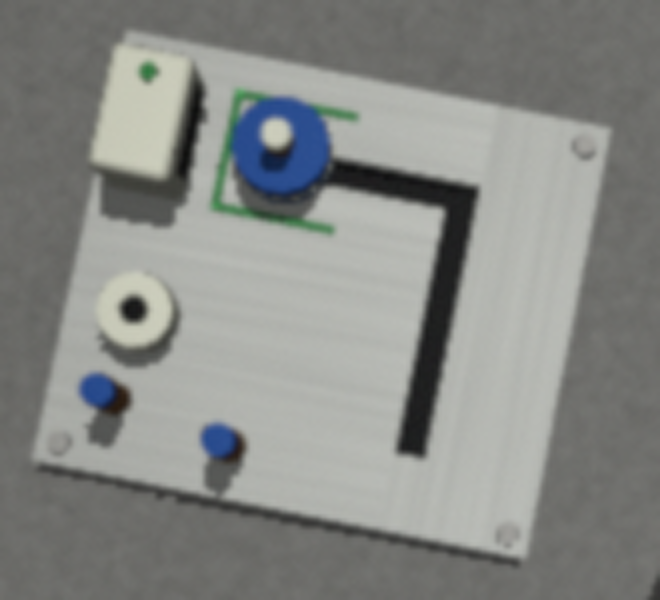

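The carrier sits inside the green marks at the slot end, measured at plate (54.4, 41.4). The vials and holder are where they were, and the hand is clear.

```bash
python3 -c "
from station import ctrl
print(ctrl.close_job())"
```

```text
the job is handed in; nothing more can be done
None
```

I pushed the blue carrier with shut fingertips along the first leg into the corner, then along the second leg to the slot end, and handed the job in at about 10 s. At each stop the wrist force rose to about 17 N against the wall. Between the two legs I lifted the hand and turned it 90°.

**Carrier:** in the last top picture the carrier's blue area puts it at plate (54.4, 41.4) mm, where the target is (55, 42). It looks upright inside the green marks. The network's box disagreed slightly at (56.8, 39.3), but that is still inside the 5 mm limit. The force stop put y at about 42.5.

**Other items:** both vials are within about 1 mm of their first positions and upright. The holder looks unmoved in the picture; I did not measure it again.

**Hand:** it ended about 0.21 m above the bench, clear of everything, with only about 1 N on the force reading.

No check failed, and the hand-in gave no verdict.

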